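Stamp the tile in the pottery

TASK

Two identical stamping presses stand on the potter's table, and a bare clay tile lies on the bed of one of them. Mark that tile: push the wooden plunger head of the press that holds the tile straight down to its stop, keep it down for about a second, then let go so that it springs all the way back up. Leave the tile lying where it is and do not press the empty press.

Things in the scene. Friction and masses are not known exactly. Their poses are not given: they have to be found in the camera images.
- stamp_head (a point): centre of the flat top of the head to press, on the press with the tile: a dark wooden knob 50 mm across (flat top 42), 24 high; top 164 mm above the table at rest, 144 at its stop. z up; x points to the press's column (44 mm wide, 115 high, 68 to 98 mm from the plunger axis). Grey press fixed to the table, bed 170 x 120 x 15 mm; stands left or right, turned up to 35 degrees.
- stamp (a joint): how far that plunger is pushed down, in m: 0 at rest (up), 0.020 at its stop. The spring pushes back with 2 N at first and 4.5 N at the stop; let go, the plunger rises by itself.
- tile: loose, unglazed reddish clay tile, 90 x 90 x 8 mm, flat on the bed, about centred under the plunger; its edges show on both sides of the press's arm. Origin: centre of its underside, 15 mm above the table; z up. The stamp's soft face just meets it at the stop. (A stack of like tiles elsewhere is not part of the job.)
- spare (a joint): how far the plunger of the other press, identical but empty, is pushed down, in m: 0 at rest (up). Not to be pressed. The two plungers are at least 300 mm apart.
Not all that is in view belongs to the job. Leave any blue or green look-alike of the part that bears stamp_head alone.

How it is judged:
On the way:
1. the plunger of the press that holds the tile is held down at its stop (value of joint stamp above 0.0175 m), for 0.3 s.
At the end, for the whole second after the job is handed in: the pressed plunger is back up within 3 mm, the empty press's plunger is up within 3 mm, and the tile lies still and flat on its bed within 15 mm of where it was (value of joint each of stamp, spare below 0.003 m and distance of tile from where it was at the start of the episode below 0.015 m and angle between tile's own z axis and vertical below 0.1 rad and linear speed of tile below 0.02 m/s); the robot touches nothing.
It fails at once if the plunger of the empty press is pushed down by more than 8 mm (value of joint spare above 0.008 m).
It fails at once if the tile is moved by more than 20 mm (distance of tile from where it was at the start of the episode above 0.02 m).
It also fails if it takes over 26 s, if anything falls off the work surface, if the arm or the gripper's body presses on something with over 40 N, if the wrist force passes 120 N, or if a joint passes its speed limit or range.

ROBOT

A 6-joint arm with a two-finger parallel gripper is mounted at the origin on the work surface. World frame = base frame: x ahead of the robot, y to its left, z up, the work surface at z = 0. Lengths are in m, angles in rad, forces in N, time in s.
With the tool pointing down it reaches from about 0.3 to 0.85 m from the base axis. Payload 4.2 kg.
Tool frame: the origin (TCP) lies on the centre line of the jaws, within the pads' length; the fingertips stand 8 mm ahead of it and the grasp point (between the pads) lies 11 mm behind it; z points along the fingers, y is the line along which they close (so a half turn about z gives the same grasp; the last joint's range is limited). The gripper opens to 91 mm and grips with 3 to 60 N. Pads are 32 mm wide; open, the fingers measure 118 mm over their backs; the gripper's body (76 mm by 178 mm) begins 60 mm behind the grasp point.
Start: joints at [-1.14, 0.32, 1.565, -0, 1.257, -0.02], TCP at [0.251, -0.518, 0.222] pointing down, gripper open.
Joint ranges: [-3.11, 3.11], [-0.84, 2.01], [0.21, 2.61], [-1.34, 4.49], [0.05, 2.63], [-2.56, 2.56]. Speed limits (rad/s): [2.57, 2.57, 3.14, 3.14, 3.14, 3.14].

INTERFACE

Orientations are given as a 3x3 rotation matrix whose columns are the frame's x, y, z axes.
In Python, from plant import bot gives the robot as it stands. Calls block until the motion is done:
- bot.reach(position, orientation): joint-space move of the TCP to a pose.
- bot.move_straight(position, max_speed=0.15, orientation=None, max_force=None): straight line of the TCP; orientation=None keeps the orientation; max_speed is the mean speed in m/s. With max_force (N) it stops when the force on the tool has changed by that much, and returns True; else False.
- bot.move_j(angles): joint-space move.
- bot.move_gripper(opening, strength=None): finger opening in m; strength is the grip in N (None keeps the last); returns when the fingers have stopped.
- bot.dwell(seconds).
- bot.inverse_kinematics(position, orientation): joint angles nearest the present ones, or None.
- bot.grab_frame(name): name is "scene" or "side" or "wrist"; returns a dict with "pixels" (480x640x3 uint8, red, green, blue), "z_map" (480x640 float32, m along the optical axis (not along the pixel's ray), 0 where there is no reading), "K" (3x3 intrinsics, pixels), "extrinsics" (4x4, takes a point from world to camera coordinates); the wrist camera has in their place "tool_from_camera" (4x4, takes a point from camera to tool coordinates, whose origin is the TCP and whose axes are the flange's). Camera axes: x right, y down, z forward; pixel columns grow to the right and rows downward; lengths in m; the calibration is good to about 2 mm. The wrist camera is an equidistant fisheye: a pixel r from the principal point sees the ray r / f radians off the axis. A picture is of the moment at which its call begins: read the wrist's pose just before it.
A pose or a line that the arm cannot do raises bot.IKError and nothing moves.
- bot.sign_off(): hands the job in; it is judged then, once.
Readings, each from a call of its own:
- bot.current_time(): time.
- bot.current_joints(): joint angles.
- bot.current_joint_vel(): joint speeds.
- bot.current_joint_efforts(): joint torques, N m.
- bot.current_eef_pos(): TCP position.
- bot.current_orientation(): TCP orientation.
- bot.current_wrist_force(): force on the tool from outside, world axes, zero at the start.
- bot.current_moment(): the same for the moment, N m.
- bot.current_width(): finger opening in m.
- bot.current_grip_force(): force on a finger pad.
Only numpy, scipy, OpenCV 4.12 (cv2) and the standard library are available. Lean on these libraries where they do the work, as an engineer would, in place of code of your own. Each camera call takes 0.05 s, during which the arm holds its last target. There are 200 camera calls.

## Working session

There is one attempt and no reset: what is moved stays moved. The work goes in short steps, each a Python script; the robot and the scene stay as the last script left them, time stands still between calls to the robot, and variables do not carry over. Pictures are saved under pics/ and viewed, at most 10 in all, crops included, and the job is handed in when it is done.

```bash
mkdir -p pics; python3 - <<'E'
from plant import bot
import cv2,numpy as np
for n in("scene","side"):
    f=bot.grab_frame(n); cv2.imwrite(f"pics/{n}.png",f["pixels"][:,:,::-1]); np.savez(f"{n}.npz",**f)
    print(n,np.linalg.inv(f["extrinsics"])[:3,3],(f["z_map"]>0).mean())
print(bot.current_time())
E
```

```text
scene [1.27990157 0.81030853 1.51668511] 0.993046875
side [-0.33211004  0.85949883  0.79457709] 0.978515625
0.1
```

View pics/scene.png

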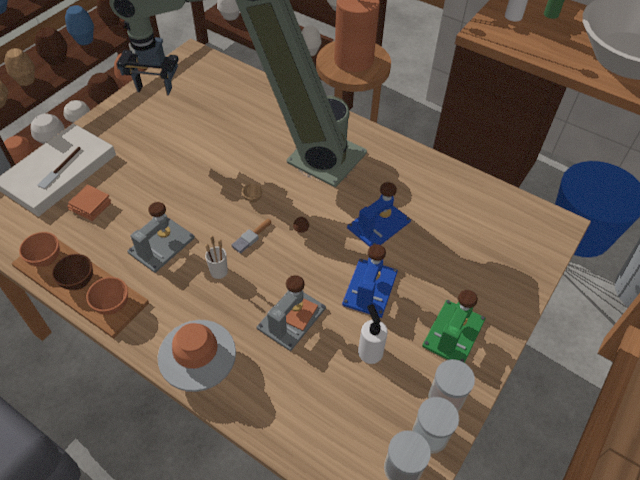

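View pics/side.png

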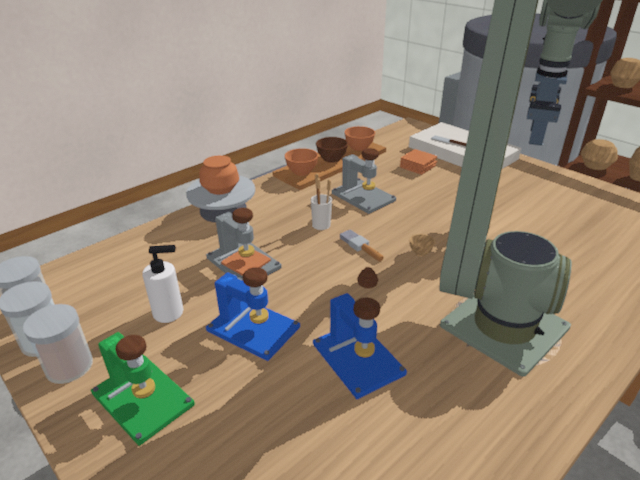

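Two grey presses are visible. The one with the tile has its knob at scene (295,284) and side (242,215). The empty one has its knob at scene (157,210). I'll enlarge both views and measure.

```bash
cat > h.py <<'E'
import numpy as np,cv2
def load(n): return dict(np.load(f"{n}.npz"))
def ray(f,u,v):
    T=np.linalg.inv(f["extrinsics"]); d=T[:3,:3]@np.linalg.inv(f["K"])@[u,v,1]; return T[:3,3],d
def cloud(f):
    T=np.linalg.inv(f["extrinsics"]); v,u=np.mgrid[:480,:640]; z=f["z_map"]
    p=np.stack([u*z,v*z,z],-1)@np.linalg.inv(f["K"]).T
    return p@T[:3,:3].T+T[:3,3]
def tri(a,b,ua,ub):
    (o1,d1),(o2,d2)=ray(a,*ua),ray(b,*ub)
    s=np.linalg.lstsq(np.c_[d1,-d2],o2-o1,rcond=None)[0]
    p,q=o1+s[0]*d1,o2+s[1]*d2; return (p+q)/2,np.linalg.norm(p-q)
E
python3 - <<'E'
from h import *
a,b=load("scene"),load("side")
c1=cv2.resize(a["pixels"][260:360,245:345],(400,400),interpolation=cv2.INTER_CUBIC)
c2=cv2.resize(b["pixels"][195:295,195:295],(400,400),interpolation=cv2.INTER_CUBIC)
cv2.imwrite("pics/c.png",np.hstack([c1,c2])[:,:,::-1])
print(tri(a,b,(295,282),(242,213)))
for f,(u,v),n in((a,(295,284),"sc"),(b,(242,215),"si")):
    P=cloud(f); w=P[v-14:v+15,u-14:u+15].reshape(-1,3); m=(w[:,2]>.155)&(w[:,2]<.175); print(n,m.sum(),w[m].mean(0),w[m].min(0),w[m].max(0), P[v,u])
E
```

```text
(array([0.56636889, 0.27505924, 0.1595208 ]), np.float64(0.0003575892973228299))
sc 234 [0.57230021 0.2774536  0.16249839] [0.54823528 0.25048002 0.15552192] [0.59787626 0.3013168  0.1704832 ] [0.57598121 0.28198813 0.16834197]
si 207 [0.5614124  0.28063533 0.16142426] [0.53862025 0.25002078 0.15509892] [0.58661833 0.30167607 0.16609297] [0.55344065 0.28426062 0.16336791]
```

View pics/c.png

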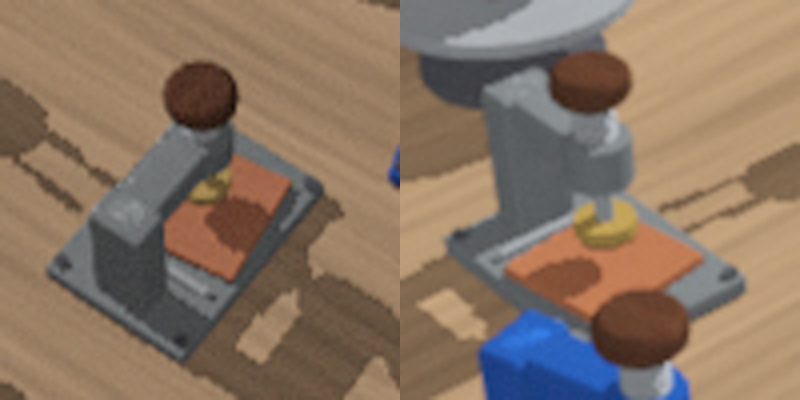

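Both crops show the tile on this press, and the other grey bed is bare. The knob centre is at scene (295,283.8) and side (242.5,215.5). Triangulation and both depth maps agree on about (0.567, 0.278), top about 0.164. I'll hover over it with the gripper closed and check.

```bash
python3 - <<'E'
from plant import bot
from h import *
a,b=load("scene"),load("side")
p,e=tri(a,b,(295,283.8),(242.5,215.5)); print(p,e)
bot.move_straight([.251,-.518,.32],.25)
bot.move_gripper(0.0)
R=bot.current_orientation(); j=bot.current_joints()
d=np.arctan2(.277,.567)-np.arctan2(-.518,.251)
c,s=np.cos(d),np.sin(d); R=np.array([[c,-s,0],[s,c,0],[0,0,1]])@R
bot.reach([.567,.277,.30],R)
bot.move_straight([.567,.277,.21],.15)
print(bot.current_time(),bot.current_eef_pos(),bot.current_joints(),bot.current_width(),bot.current_wrist_force())
for n in("scene","side"):
    f=bot.grab_frame(n); np.savez(f"{n}2.npz",**f)
x=load("scene2")["pixels"][200:340,215:375]; y=load("side2")["pixels"][130:270,160:320]
cv2.imwrite("pics/d.png",np.hstack([cv2.resize(i,(400,350),interpolation=cv2.INTER_CUBIC) for i in(x,y)])[:,:,::-1])
E
```

```text
[0.56669778 0.27477956 0.15187751] 0.0007519663242331437
5.7583 [0.56762779 0.27710327 0.21089988] [ 4.35958266e-01  4.14928401e-01  1.44569391e+00 -4.07423014e-05
  1.27921713e+00 -1.77754454e-02] 0.0003761820816719309 [0.21247111 0.18088954 1.32002619]
```

View pics/d.png

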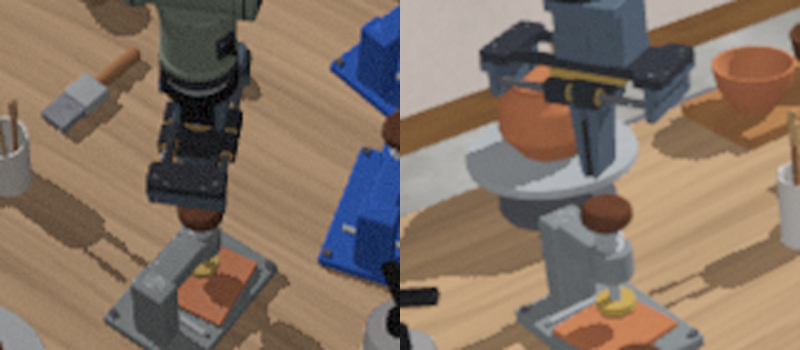

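The triangulated knob centre is at z = 0.152, as expected. The closed fingertips, side crop (600,172), stand over the knob at (606,210), clear of everything else. Pressing now.

```bash
python3 - <<'E'
from plant import bot
P=lambda *a:print(*a,bot.current_eef_pos().round(4),bot.current_wrist_force().round(2),round(bot.current_time(),2))
xy=[.567,.2755]
print(bot.move_straight(xy+[.178],.08)); P("above")
print(bot.move_straight(xy+[.146],.02,max_force=12)); P("down")
bot.dwell(.6); P("held"); bot.dwell(.5); P("held")
f=bot.grab_frame("side")
bot.move_straight(xy+[.180],.03); P("up")
bot.move_straight(xy+[.28],.12); bot.dwell(.3); P("clear")
import cv2,numpy as np
g=bot.grab_frame("side"); h=bot.grab_frame("scene")
c=lambda i,v,u:cv2.resize(i[v:v+120,u:u+110],(266,290),interpolation=cv2.INTER_CUBIC)
cv2.imwrite("pics/e.png",np.hstack([c(f["pixels"],180,190),c(g["pixels"],180,190),c(h["pixels"],240,240)])[:,:,::-1])
E
```

```text
False
above [0.5671 0.2755 0.178 ] [0.14 0.56 0.7 ] 6.41
True
down [0.5671 0.2756 0.1525] [ 0.64 -0.74  3.99] 7.6
held [0.5671 0.2756 0.1523] [0.18 0.34 4.54] 8.2
held [0.5671 0.2756 0.1523] [0.83 0.34 4.44] 8.7
up [0.5667 0.2754 0.1796] [ 0.52  0.38 -0.47] 9.82
clear [0.5669 0.2754 0.2795] [-0.05 -0.13 -0.07] 11.11
```

View pics/e.png

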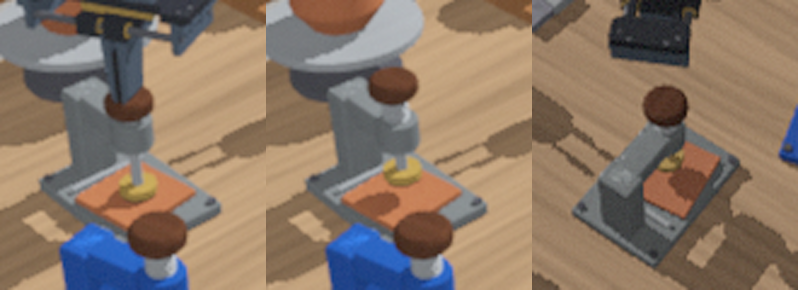

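The left crop shows the stamp face down on the tile. The fingertips were at z = 0.144 with 4.5 N, held for over 1 s. The other two crops show the head back up, the tile in place and the gripper clear.

```bash
python3 -c "
from plant import bot
print(bot.sign_off())"
```

```text
the job is handed in; nothing more can be done
None
```

I pressed the plunger over the tile to its stop (about 19.7 mm), held it for just over a second and let it spring back up; the tile looks unmoved, the empty press was never approached, and the job is handed in, though sign-off returned no verdict.

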